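# Make up the posting kit and the demo kit in their desk trays

## Task

Make up two kits from the stock on the desk: in the three-bay tray the stapler in the wide bay, the glue stick in the short bay and the marker pen in the long narrow bay; in the two-bay tray the circuit board in the larger bay and the memory stick in the smaller one. Lay each thing right way up in the middle of its bay, its length pointing away from the robot in line with the tray. Leave the sticky notes, the phone and the thin ballpoint pen where they are.

Things in the scene. Friction and masses are not known exactly. Their poses are not given: they have to be found in the camera images.
- post_tray: larger white tray, grey felt floor, fixed, 178 (x) x 258 (y) x 13 mm; x along its three bays. Origin: centre of underside; floor at z 3, wall tops 13, walls 4 thick. Bays (x by y mm, centre x, y): wide 170x96 at 0, +77; short 115x80 at -27.5, -15 (beyond it, to +x, a closed ledge); narrow 170x66 at 0, -92. May swap places with the other tray; its x points away from the robot, within 4 degrees.
- demo_tray: smaller white tray, grey felt floor, fixed, 88 (x) x 170 (y) x 13 mm; x along its two bays. Origin: centre of underside; floor at z 3, wall tops 13, walls 4 thick. Bays (x by y mm, centre x, y): larger 80x92 at 0, +35; smaller 80x66 at 0, -48. Its x points away from the robot, within 4 degrees.
- stapler: black desk stapler standing closed, rigid (arm does not move), 151 (x) x 36 (y) x 60 (z) mm, 0.24 kg. Origin: centre of underside, x its length, z up. Its upper arm, 32 wide, fills z 37 to 60: grip it across y from above.
- glue_stick: glue stick lying on its side, thick barrel in blue, white and red, 94 (x) x 27 (y) x 27 (z) mm; it does not roll. Origin: centre of the underside, x its length, z up. Grip across y.
- marker: white marker pen with a black cap, lying, the thickest pen on the table: 17 (x) x 135 (y) x 16 (z) mm. Origin: under the middle of its length, on its underside as it lies; y is its LENGTH, z up. Grip across x at the middle.
- circuit_board: small green circuit board with two black pin strips along its long edges, lying flat, 30 (x) x 53 (y) x 9 (z) mm. Origin: its centre, 2 mm below the surface it lies on; y is its LENGTH, z up. Above the surface: board 0 to 2 mm, pin strips up to 7 mm. Grip across x by the long edges, fingertips close to the table.
- memory_stick: red memory stick with a metal plug at its +x end, lying flat, 58 (x) x 19 (y) x 9 (z) mm. Origin: centre of the underside; x its length, z up. Grip across y, fingertips close to the table.
- sticky_pad: yellow block of sticky notes, 76 x 76 x 19 mm, loose; bystander, to be left alone. Origin: centre of the underside.
- phone: black smartphone lying face up, 146 (x) x 72 (y) x 8 mm, loose, on the robot's side of the work; bystander, to be left alone. Origin: centre of the underside.
- ballpoint: thin blue ballpoint pen lying across, on the robot's side of the trays, 12 (x) x 145 (y) x 9 mm, loose; bystander, to be left alone. Origin: under its middle.

How it is judged:
By the outcome, as a careful person would: the job done as asked, in the order asked, and still so for the second after the job is handed in, with the robot touching nothing.
It also fails if it takes over 115 s, if anything falls off the work surface, if the arm or the gripper's body presses on something with over 40 N, if the wrist force passes 120 N, or if a joint passes its speed limit or range.

## Robot

A 6-joint arm with a two-finger parallel gripper is mounted at the origin on the work surface; the furniture and walls round the work are solid. World frame = base frame: x ahead of the robot, y to its left, z up, the work surface at z = 0. Lengths are in mm, angles in rad, forces in N, time in s.
With the tool pointing down it reaches from about 350 to 1000 mm from the base axis. Payload 7.1 kg.
Tool frame: the origin (TCP) lies between the finger pads; the fingertips stand 11 mm ahead of it and the grasp point (between the pads) lies 8 mm behind it; z points along the fingers, y is the line along which they close (so a half turn about z gives the same grasp; the last joint's range is limited). The gripper opens to 85 mm and grips with 20 to 120 N. Pads are 22 mm wide; open, the fingers measure 114 mm over their backs; the gripper's body (76 mm by 85 mm) begins 54 mm behind the grasp point. The pads swing forward as they close: fully open they stand 13 mm farther back than shut.
Start: joints at [-1.357, 0.423, 1.63, -0, 1.089, -0.019], TCP at [144.209, -608.119, 242.319] pointing down, gripper open.
Joint ranges: [-3, 3], [-0.9, 2.11], [0.09, 2.58], [-1.31, 4.45], [0.11, 2.69], [-2.54, 2.54]. Speed limits (rad/s): [2.39, 2.39, 3.01, 3.14, 3.14, 3.14].

## Interface

Orientations are given as a unit quaternion [w, x, y, z].
In Python, from station import arm gives the robot as it stands.
- The arm moves only by the tool send_rows, never from a script. Its argument "motion" is a list of rows, each an object of numbers: "x", "y", "z": the shift along the tool's x, y, z in cm; "roll": the turn about the tool's z in rad; "fingers": the opening in per cent of the stroke, from 0 (shut) to 100 (fully open). In form: [{"x": .., "y": .., "z": .., "roll": .., "fingers": ..}, ...]. A call has exactly 10 rows; each row shifts and turns the commanded pose from where the row before left it, along the tool's axes as they then stand; what a row does not reach is not made up. A row lasts 1/12 s, in which the tool goes at most 41.7 mm and 7.16 degrees, less where a joint would pass 70% of its speed; a pose out of reach is approached as far as the arm can. A call with a gripper value outside its range is refused whole. The fingers move at their own pace and stop on an object; the grip force is fixed at half the most. Time passes only in rows, so rows that do not move let the fingers close, or fill a call up. It gives the time, the measured TCP pose, the force, the opening and the grip force at its end, in the units of the state.
- arm.read_state(): the state, without advancing time (a new reading comes with each control period).
- arm.camera(name): name is "scene" or "top"; returns (picture, depth): 420x560x3 uint8, blue, green, red; 420x560 float32, mm along the optical axis (not along the pixel's ray), 0 where there is no reading.
- arm.calibration(name): a dict with "camera_matrix" (3x3 intrinsics, pixels), "world_from_camera" (4x4, takes a point from camera to world coordinates). Camera axes: x right, y down, z forward; pixel columns grow to the right and rows downward; lengths in mm; the calibration is good to about 2 mm. A picture is of the moment at which its call begins. calibration takes no time and is no camera call.
- arm.sign_off(): hands the job in; it is judged then, once.
Trained networks look in the newest picture that a camera, given by its name, has taken for a name from the list of things; names that differ only in an ending like _2 or _b are one class to them, and where a whole thing is asked for, a point or a joint stands for the part that bears it (a point fixed in the world has none). Each returns a list of dicts, best first, with "conf" (0 to 1); they miss things now and then, are a little off and sometimes report something else, mostly with a low value. They report only what shows in the picture. A call takes as long as a camera call.
- arm.look_for(camera, name): "extent" ([left, top, width, height] in pixels, round what is visible of it).
The state is a dict: "t": time; "q": joint angles; "qd": joint speeds; "effort": joint torques, N m; "position": TCP position; "eef_rot": TCP orientation; "contact_force": force on the tool from outside, world axes, zero at the start; "torque": the same for the moment, N m; "finger_gap": finger opening in mm; "grip_force": force on a finger pad.
Only numpy, scipy, OpenCV 4.12 (cv2) and the standard library are available. Lean on these libraries where they do the work, as an engineer would, in place of code of your own. Each camera call takes 0.05 s, during which the arm holds its last target. There are 200 camera calls.

## Working session

There is one attempt and no reset: what is moved stays moved. The work goes in short steps, Python scripts to look and compute and a tool call to move; the robot and the scene stay as the last step left them, time stands still between calls to the robot, and variables do not carry over. Pictures are saved under pics/ and viewed, at most 14 in all, crops included, and the job is handed in when it is done.

Besides the shell and the picture viewer there is one more tool, called after ">>>" in YAML: its name, and indented under it one key for each argument. send_rows: Moves the arm, as the interface text tells. Its arguments: {"type":"object","properties":{"motion":{"type":"array"}},"required":["motion"]}

```bash
ls; mkdir -p pics; python3 - <<'E'
from station import arm
import cv2,numpy as np
print(arm.read_state())
for c in("scene","top"):
    p,d=arm.camera(c); cv2.imwrite(f"pics/{c}0.png",p); np.save(f"pics/{c}0.npy",d)
    k=arm.calibration(c); print(c,np.round(k["camera_matrix"],1).tolist(),np.round(k["world_from_camera"],3).tolist())
    for n in "post_tray demo_tray stapler glue_stick marker circuit_board memory_stick sticky_pad phone ballpoint".split():
        print(n,[(np.round(r["extent"]).tolist(),round(r["conf"],2)) for r in arm.look_for(c,n)[:2]])
E
```

```text
pics
{'t': 0.0, 'q': array([-1.35699928e+00,  4.23852183e-01,  1.63067652e+00, -5.86996483e-06,
        1.08860974e+00, -1.90298887e-02]), 'qd': array([ 0.00124862, -0.00124584,  0.00045039,  0.00073357,  0.00079296,
       -0.00218208]), 'effort': array([ 8.79813888e-04, -5.57387567e+01, -2.81745476e+01, -9.11235315e-05,
        7.15679504e-03, -2.91771778e-05]), 'position': array([ 144.09962294, -607.62167523,  241.54389281]), 'eef_rot': array([-7.68983361e-04,  9.93231146e-01,  1.16152026e-01, -7.77356510e-05]), 'contact_force': array([-1.20645461, -0.79523372,  0.52873441]), 'torque': array([ 0.03077806, -0.03748729,  0.02357829]), 'grip_force': 0.0, 'finger_gap': 85.38207793912241}
scene [[460.6, 0.0, 279.0], [0.0, 460.6, 209.4], [0.0, 0.0, 1.0]] [[-0.793, -0.348, 0.501, -21.567], [-0.609, 0.421, -0.672, 727.421], [0.023, -0.838, -0.545, 576.641], [0.0, 0.0, 0.0, 1.0]]
post_tray [([282.0, 159.0, 113.0, 63.0], 0.72)]
demo_tray [([255.0, 150.0, 62.0, 39.0], 0.61)]
stapler [([178.0, 250.0, 68.0, 65.0], 0.79)]
glue_stick [([260.0, 214.0, 46.0, 24.0], 0.58)]
marker [([164.0, 211.0, 4
[... 427 characters left out ...]
]] [[0.008, -0.986, 0.164, 285.155], [-1.0, -0.005, 0.02, 47.063], [-0.019, -0.164, -0.986, 1078.007], [0.0, 0.0, 0.0, 1.0]]
post_tray [([317.0, 176.0, 110.0, 77.0], 0.71), ([333.0, 126.0, 64.0, 39.0], 0.24)]
demo_tray [([333.0, 128.0, 66.0, 36.0], 0.91)]
stapler [([172.0, 178.0, 16.0, 65.0], 0.57)]
glue_stick [([272.0, 192.0, 5.0, 34.0], 0.61), ([370.0, 261.0, 50.0, 10.0], 0.34)]
marker [([225.0, 114.0, 10.0, 52.0], 0.69)]
circuit_board [([223.0, 198.0, 15.0, 23.0], 0.8)]
memory_stick [([272.0, 127.0, 10.0, 20.0], 0.51)]
sticky_pad [([157.0, 145.0, 39.0, 41.0], 0.64)]
phone [([179.0, 255.0, 57.0, 28.0], 0.57)]
ballpoint [([332.0, 127.0, 69.0, 39.0], 0.66), ([372.0, 262.0, 50.0, 9.0], 0.51)]
```

```bash
python3 - <<'E'
import cv2
p=cv2.imread("pics/top0.png")[95:305,140:440]; cv2.imwrite("pics/top0c.png",cv2.resize(p,None,fx=2.66,fy=2.66,interpolation=cv2.INTER_CUBIC))
p=cv2.imread("pics/scene0.png")[130:350,110:410]; cv2.imwrite("pics/scene0c.png",cv2.resize(p,None,fx=2.66,fy=2.66,interpolation=cv2.INTER_CUBIC))
E
```

```text
(no output)
```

View pics/top0c.png

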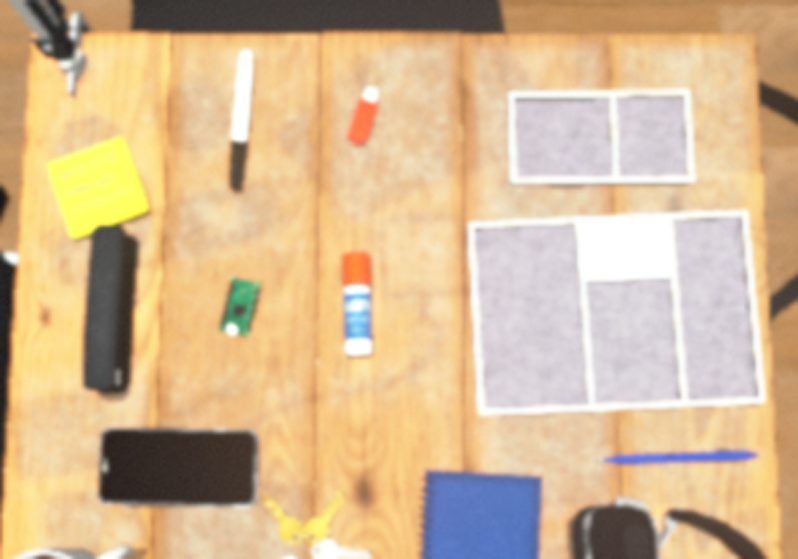

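View pics/scene0c.png

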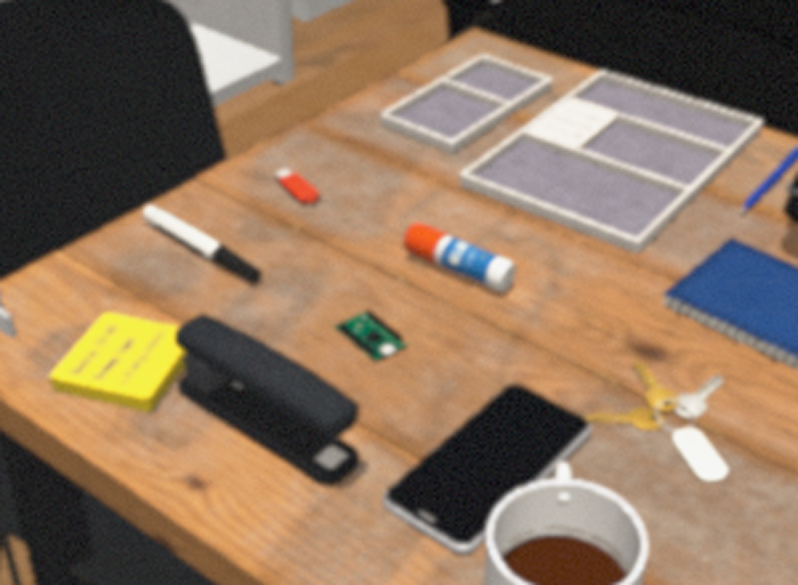

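The top view (crop scale 2.66, offset 140,95) shows all the stock already lying roughly lengthwise. Stapler (107,310) nearly touches the sticky pad's lower right corner, marker (241,120), memory stick (364,117), board (240,307) and glue stick (357,303). The demo tray is at (600,137) and the post tray at (617,312), with its wide bay at the left and its ledge at the far end. The scene view agrees.

```bash
cat > lib.py <<'E'
import cv2,numpy as np
from station import arm
def rays(c,uv):
    k=arm.calibration(c); K=np.array(k["camera_matrix"]); T=np.array(k["world_from_camera"])
    uv=np.asarray(uv,float); return T,np.c_[(uv-K[:2,2])/np.diag(K)[:2],np.ones(len(uv))]@T[:3,:3].T
def at_z(c,uv,z):
    T,r=rays(c,uv); return (T[:3,3]+r*((z-T[2,3])/r[:,2])[:,None])[:,:2]
def cloud(c,d):
    v,u=np.mgrid[:d.shape[0],:d.shape[1]]; T,r=rays(c,np.c_[u.ravel(),v.ravel()])
    return (T[:3,3]+r*d.ravel()[:,None]).reshape(*d.shape,3)
def rect(xy):  # centre, (len along ~x, width along ~y), yaw deg of side nearest x
    (cx,cy),(w,h),a=cv2.minAreaRect(xy.astype(np.float32))
    while a>45: a-=90; w,h=h,w
    while a<-45: a+=90; w,h=h,w
    return np.round([cx,cy,w,h,a],1)
E
python3 - <<'E'
from lib import *
boxes=dict(stapler=(170,176,22,70),glue_stick=(266,186,18,46),marker=(222,110,18,58),circuit_board=(220,196,22,28),memory_stick=(268,124,18,28),demo_tray=(326,124,80,46),post_tray=(312,170,120,86))
H=dict(stapler=60,glue_stick=13,marker=8,circuit_board=3,memory_stick=6,demo_tray=13,post_tray=13)
im=cv2.imread("pics/top0.png"); lab=cv2.cvtColor(im,cv2.COLOR_BGR2LAB).astype(float)
ct=cloud("top",np.load("pics/top0.npy")); cs=cloud("scene",np.load("pics/scene0.npy"))
for n,(l,t,w,h) in boxes.items():
    s=lab[t:t+h,l:l+w]; edge=np.r_[s[0],s[-1],s[:,0],s[:,-1]]; bg=np.median(edge,0)
    df=np.linalg.norm((s-bg)*[.6,1,1],axis=2).astype(np.uint8)
    th,m=cv2.threshold(df,0,255,cv2.THRESH_OTSU)
    nn,lb,st,_=cv2.connectedComponentsWithStats(m); i=1+st[1:,4].argmax(); m=lb==i
    ys,xs=np.nonzero(m); uv=np.c_[xs+l,ys+t]
    P=at_z("top",uv,H[n]); r=rect(P)
    zt=ct[t:t+h,l:l+w,2][m]
    # scene depth: points near r
    q=cs.reshape(-1,3); a=np.radians(r[4]); R=np.array([[np.cos(a),-np.sin(a)],[np.sin(a),np.cos(a)]])
    lo=(q[:,:2]-r[:2])@R; k=(abs(lo[:,0])<r[2]/2+8)&(abs(lo[:,1])<r[3]/2+8)&(q[:,2]<90)
    qs=q[k]; up=qs[qs[:,2]>4]
    print(n,"otsu",th,"rect",r,"mean",P.mean(0).round(1),"px",len(uv),"ztop p5/50/95",np.percentile(zt,[5,50,95]).round(1),"scene z",np.percentile(qs[:,2],[5,50,95]).round(1),"rect",rect(up[:,:2]) if len(up)>9 else None)
E
```

```text
stapler otsu 55.0 rect [437.4 296.2 149.8  41.9  -0.8] mean [436.7 296.3] px 1056 ztop p5/50/95 [ 5.5 55.5 60.9] scene z [-266.2    8.8   59.7] rect [442.  306.8 151.5  36.5  -0.8]
glue_stick otsu 28.0 rect [451.2  79.4  94.3  24.6   0.7] mean [451.2  79.6] px 394 ztop p5/50/95 [15.8 23.5 27.9] scene z [-719.6   12.6   26. ] rect [451.1  83.5  95.4  24.6   3. ]
marker otsu 26.0 rect [627.4 192.3 139.8  17.4  -2.1] mean [626.6 192.8] px 328 ztop p5/50/95 [-1.  12.9 17.6] scene z [-7.222e+02  3.000e-01  1.550e+01] rect [628.9 195.3 137.1  15.6  -2.5]
circuit_board otsu 29.0 rect [448.7 189.2  51.4  28.5 -12.4] mean [449.4 189.2] px 231 ztop p5/50/95 [-1.4  2.2  7.5] scene z [-1.6  1.3  6.5] rect [446.6 191.5  49.   29.8 -12.2]
memory_stick otsu 25.0 rect [626.3  76.8  44.4  20.6 -14.8] mean [626.7  76.8] px 131 ztop p5/50/95 [ 1.1  8.  11.5] scene z [-723.3   -1.3    9.4] rect [630.8  79.4  51.8  20.1 -16. ]
demo_tray otsu 15.0 rect [ 604.9 -147.6  105.7  173.8    1.3] mean [ 609.7 -148.2] px 2539 ztop p5/50/95 [-1.2  3.  13.1] scene z [-1.5  3.1 12.9] rect [ 6.122e+02 -1.441e+02  9.310e+01  1.762e+02 -5.000e-01]
post_tray otsu 21.0 rect [ 446.7 -156.2  183.   260.9    2.8] mean [ 444.7 -156.5] px 7902 ztop p5/50/95 [-0.8  3.2 13.4] scene z [-0.7  3.4 12.8] rect [ 446.  -153.6  180.5  269.2    3. ]
```

```bash
python3 - <<'E'
from lib import *
B=dict(stapler=(350,250,540,350,48,70),glue_stick=(385,50,520,110,6,40),marker=(545,165,710,225,5,30),circuit_board=(410,160,490,220,3.5,20),memory_stick=(580,50,680,110,4,20),demo_tray=(540,-260,680,-40,8,20),post_tray=(330,-310,560,0,8,20))
for c in("top","scene"):
    ds=[np.load(f"pics/{c}0.npy")]+[arm.camera(c)[1] for _ in range(4)]
    d=np.median(ds,0); q=cloud(c,d).reshape(-1,3)
    for n,(x0,y0,x1,y1,z0,z1) in B.items():
        k=(q[:,0]>x0)&(q[:,0]<x1)&(q[:,1]>y0)&(q[:,1]<y1)&(q[:,2]>z0)&(q[:,2]<z1); s=q[k]
        r=rect(s[:,:2]); 
        e,v=np.linalg.eigh(np.cov(s[:,:2].T)); a=np.degrees(np.arctan2(v[1,1],v[0,1]));
        print(c,n,len(s),r,"mean",s.mean(0).round(1),"pca",round((a+45)%90-45,1),"z95",np.percentile(s[:,2],95).round(1))
    k=(abs(q[:,0]-520)<180)&(abs(q[:,1]-110)<40)&(abs(q[:,2])<3.9); print("table z",np.median(q[k,2]).round(2))
# image edges of trays in top picture: LAB white walls
im=cv2.imread("pics/top0.png"); hsv=cv2.cvtColor(im,cv2.COLOR_BGR2HSV)
for n,(l,t,w,h) in dict(demo=(326,120,80,52),post=(310,168,122,90)).items():
    s=hsv[t:t+h,l:l+w]; m=((s[...,1]<60)&(s[...,2]>175)).astype(np.uint8)
    nn,lb,st,_=cv2.connectedComponentsWithStats(m); m=lb==1+st[1:,4].argmax(); ys,xs=np.nonzero(m)
    print(n,"white",rect(at_z("top",np.c_[xs+l,ys+t],13)),len(xs))
E
```

```text
top stapler 828 [442.4 304.8 149.7  31.6  -1.2] mean [440.4 303.6  56.5] pca -1.2 z95 59.9
top glue_stick 406 [450.8  79.4  93.4  24.5   0.5] mean [450.   79.   22.6] pca 2.0 z95 26.6
top marker 302 [628.  192.1 134.2  15.4  -3.1] mean [626.4 191.5  13. ] pca -3.1 z95 15.9
top circuit_board 54 [446.5 189.6  46.5  27.8 -12.1] mean [445.4 189.8   5.6] pca -23.0 z95 8.6
top memory_stick 148 [633.5  74.8  57.6  18.5 -14.3] mean [631.7  75.1   7.9] pca -17.0 z95 10.1
top demo_tray 419 [ 612.1 -148.    88.5  170.1    0.8] mean [ 611.2 -150.1   11.8] pca 3.9 z95 14.1
top post_tray 1600 [ 446.  -156.8  178.2  258.1    2.8] mean [ 470.9 -166.2   11.8] pca 9.9 z95 13.7
table z -0.85
scene stapler 1146 [443.1 307.4 151.2  31.4  -0.9] mean [433.4 311.6  56.4] pca -0.5 z95 60.0
scene glue_stick 500 [451.4  83.3  94.6  23.5   3.7] mean [446.9  87.9  19.8] pca 4.1 z95 26.4
scene marker 329 [629.  194.9 135.5  14.1  -3.5] mean [623.7 197.4  12.5] pca -2.7 z95 15.9
scene circuit_board 98 [447.4 191.5  48.2  28.6 -12.5] mean [445.8 193.1   5.6] pca -16.4 z95 7.7
scene memory_stick 113 [633.2  77.5  55.9  18.4 -16.5] mean [629.8  79.6   8. ] pca -15.0 z95 9.8
scene demo_tray 362 [ 612.2 -145.6   88.8  172.4    0.7] mean [ 610.8 -143.1   11.2] pca 1.2 z95 13.3
scene post_tray 1189 [ 446.2 -154.6  179.3  259.9    2.9] mean [ 456.8 -152.    11.4] pca 8.3 z95 13.3
table z -0.37
demo white [ 611.5 -142.7  100.9  185.9    3.1] 2628
post white [ 456.  -155.7  206.   261.2    2.6] 8101
```

>>> send_rows:
  motion:
    - {"x":0,"y":0,"z":0,"roll":0.12,"fingers":100}
    - {"x":0,"y":0,"z":0,"roll":0.12,"fingers":100}
    - {"x":2.7,"y":-2.9,"z":0,"roll":0,"fingers":100}
    - {"x":2.7,"y":-2.9,"z":0,"roll":0,"fingers":100}
    - {"x":2.7,"y":-2.9,"z":0,"roll":0,"fingers":100}
    - {"x":2.7,"y":-2.9,"z":0,"roll":0,"fingers":100}
    - {"x":2.7,"y":-2.9,"z":0,"roll":0,"fingers":100}
    - {"x":2.7,"y":-2.9,"z":0,"roll":0,"fingers":100}
    - {"x":2.7,"y":-2.9,"z":0,"roll":0,"fingers":100}
    - {"x":2.7,"y":-2.9,"z":0,"roll":0,"fingers":100}

```text
t: 2.33
position: [362.9, -376.2, 242.6]
eef_rot: [0.0, 1.0, -0.004, 0.0]
contact_force: [1.4, -0.9, -0.6]
finger_gap: 85.3
grip_force: 0.0
```

```bash
cat > go.py <<'E'
import sys,numpy as np
from station import arm
from scipy.spatial.transform import Rotation as R
s=arm.read_state(); p=np.array(s["position"]); M=R.from_quat(s["eef_rot"],scalar_first=True).as_matrix()
print("t",round(s["t"],2),"pos",p.round(1),"yaw",np.degrees(np.arctan2(M[1,0],M[0,0])).round(2),"gap",round(s["finger_gap"],1),"grip",round(s["grip_force"],1),"F",np.round(s["contact_force"],1))
yaw=np.arctan2(M[1,0],M[0,0])
for a in sys.argv[1:]:   # x,y,z,yawdeg, chained
    x,y,z,w=map(float,a.split(",")); w=np.radians(w); d=np.array([x,y,z])-p
    print(a,"-> roll",round(yaw-w,3),"then x,y,z cm",np.round([d[0]*np.cos(w)+d[1]*np.sin(w),d[0]*np.sin(w)-d[1]*np.cos(w),-d[2]],1)/10); p=np.array([x,y,z]); yaw=w
E
python3 go.py 442.8,306.1,150,-1 442.8,306.1,40,-1
```

```text
t 2.33 pos [ 362.9 -376.2  242.6] yaw -0.43 gap 85.3 grip 0.0 F [ 1.4 -0.9 -0.6]
442.8,306.1,150,-1 -> roll 0.01 then x,y,z cm [  6.8  -68.36   9.26]
442.8,306.1,40,-1 -> roll 0.0 then x,y,z cm [ 0. -0. 11.]
```

>>> send_rows:
  motion:
    - {"x":0.8,"y":-3.8,"z":0.2,"roll":0.01,"fingers":100}
    - {"x":0.8,"y":-3.8,"z":0.2,"roll":0,"fingers":100}
    - {"x":0.8,"y":-3.8,"z":0.2,"roll":0,"fingers":100}
    - {"x":0.8,"y":-3.8,"z":0.2,"roll":0,"fingers":100}
    - {"x":0.8,"y":-3.8,"z":0.2,"roll":0,"fingers":100}
    - {"x":0.8,"y":-3.8,"z":0.2,"roll":0,"fingers":100}
    - {"x":0.8,"y":-3.8,"z":0.2,"roll":0,"fingers":100}
    - {"x":0.8,"y":-3.8,"z":0.2,"roll":0,"fingers":100}
    - {"x":0.4,"y":-3.8,"z":0.2,"roll":0,"fingers":100}
    - {"x":0,"y":-3.8,"z":0.2,"roll":0,"fingers":100}

```text
t: 3.17
position: [436.9, 3.1, 222.7]
eef_rot: [-0.0, 1.0, -0.009, 0.001]
contact_force: [0.4, -0.2, -0.0]
finger_gap: 85.4
grip_force: 0.0
```

>>> send_rows:
  motion:
    - {"x":0,"y":-3.8,"z":0.9,"roll":0,"fingers":100}
    - {"x":0,"y":-3.8,"z":0.9,"roll":0,"fingers":100}
    - {"x":0,"y":-3.8,"z":0.9,"roll":0,"fingers":100}
    - {"x":0,"y":-3.8,"z":0.9,"roll":0,"fingers":100}
    - {"x":0,"y":-3.8,"z":0.9,"roll":0,"fingers":100}
    - {"x":0,"y":-3.8,"z":0.9,"roll":0,"fingers":100}
    - {"x":0,"y":-3.8,"z":0.9,"roll":0,"fingers":100}
    - {"x":0,"y":-3.7,"z":0.9,"roll":0,"fingers":100}
    - {"x":0,"y":0,"z":0,"roll":0,"fingers":100}
    - {"x":0,"y":0,"z":0,"roll":0,"fingers":100}

```text
t: 4.0
position: [440.8, 305.8, 149.7]
eef_rot: [0.0, 1.0, -0.007, -0.0]
contact_force: [-0.6, -0.7, 0.5]
finger_gap: 85.5
grip_force: 0.0
```

```bash
python3 go.py 442.8,306.1,40,-1
```

```text
t 4.0 pos [440.8 305.8 149.7] yaw -0.8 gap 85.5 grip 0.0 F [-0.6 -0.7  0.5]
442.8,306.1,40,-1 -> roll 0.004 then x,y,z cm [ 0.2  -0.03 10.97]
```

>>> send_rows:
  motion:
    - {"x":0.2,"y":0,"z":2.8,"roll":0,"fingers":100}
    - {"x":0,"y":0,"z":2.8,"roll":0,"fingers":100}
    - {"x":0,"y":0,"z":2.8,"roll":0,"fingers":100}
    - {"x":0,"y":0,"z":2.6,"roll":0,"fingers":100}
    - {"x":0,"y":0,"z":0,"roll":0,"fingers":0}
    - {"x":0,"y":0,"z":0,"roll":0,"fingers":0}
    - {"x":0,"y":0,"z":0,"roll":0,"fingers":0}
    - {"x":0,"y":0,"z":0,"roll":0,"fingers":0}
    - {"x":0,"y":0,"z":0,"roll":0,"fingers":0}
    - {"x":0,"y":0,"z":0,"roll":0,"fingers":0}

```text
t: 4.83
position: [444.4, 304.8, 42.4]
eef_rot: [-0.001, 1.0, -0.009, 0.001]
contact_force: [-0.1, -0.1, 5.3]
finger_gap: 30.0
grip_force: 59.0
```

>>> send_rows:
  motion:
    - {"x":0,"y":0,"z":-1,"roll":0,"fingers":0}
    - {"x":0,"y":0,"z":-2,"roll":0,"fingers":0}
    - {"x":0,"y":0,"z":-3,"roll":0,"fingers":0}
    - {"x":0,"y":0,"z":-3,"roll":-0.067,"fingers":0}
    - {"x":0,"y":2,"z":0,"roll":0,"fingers":0}
    - {"x":0,"y":3,"z":0,"roll":0,"fingers":0}
    - {"x":0,"y":3.5,"z":0,"roll":0,"fingers":0}
    - {"x":0,"y":3.5,"z":0,"roll":0,"fingers":0}
    - {"x":0,"y":3.5,"z":0,"roll":0,"fingers":0}
    - {"x":0,"y":3.5,"z":0,"roll":0,"fingers":0}

```text
t: 5.67
position: [452.5, 112.9, 131.6]
eef_rot: [-0.0, 1.0, 0.025, 0.001]
contact_force: [0.7, -0.4, -3.1]
finger_gap: 30.0
grip_force: 60.2
```

```bash
python3 go.py 443.8,-78.8,75,2.85 443.8,-78.8,44,2.85
```

```text
t 5.67 pos [452.5 112.9 131.6] yaw 2.9 gap 30.0 grip 60.2 F [ 0.7 -0.4 -3.1]
443.8,-78.8,75,2.85 -> roll 0.001 then x,y,z cm [-1.82 19.11  5.66]
443.8,-78.8,44,2.85 -> roll 0.0 then x,y,z cm [0.  0.  3.1]
```

>>> send_rows:
  motion:
    - {"x":-0.3,"y":3.1,"z":0,"roll":0,"fingers":0}
    - {"x":-0.3,"y":3,"z":0,"roll":0,"fingers":0}
    - {"x":-0.3,"y":3,"z":0,"roll":0,"fingers":0}
    - {"x":-0.3,"y":3,"z":0,"roll":0,"fingers":0}
    - {"x":-0.3,"y":2.5,"z":0,"roll":0,"fingers":0}
    - {"x":-0.3,"y":2.5,"z":1,"roll":0,"fingers":0}
    - {"x":0,"y":2,"z":2,"roll":0,"fingers":0}
    - {"x":0,"y":0,"z":2.5,"roll":0,"fingers":0}
    - {"x":0,"y":0,"z":0,"roll":0,"fingers":0}
    - {"x":0,"y":0,"z":0,"roll":0,"fingers":0}

```text
t: 6.5
position: [443.2, -77.3, 75.5]
eef_rot: [-0.0, 1.0, 0.025, -0.001]
contact_force: [0.7, 0.1, -2.7]
finger_gap: 29.6
grip_force: 60.7
```

```bash
python3 go.py 443.8,-78.8,45,2.85 
```

```text
t 6.5 pos [443.2 -77.3  75.5] yaw 2.82 gap 29.6 grip 60.7 F [ 0.7  0.1 -2.7]
443.8,-78.8,45,2.85 -> roll -0.001 then x,y,z cm [0.05 0.16 3.05]
```

>>> send_rows:
  motion:
    - {"x":0,"y":0.1,"z":1.2,"roll":0,"fingers":0}
    - {"x":0,"y":0,"z":1,"roll":0,"fingers":0}
    - {"x":0,"y":0,"z":0.5,"roll":0,"fingers":0}
    - {"x":0,"y":0,"z":0.3,"roll":0,"fingers":0}
    - {"x":0,"y":0,"z":0,"roll":0,"fingers":0}
    - {"x":0,"y":0,"z":0,"roll":0,"fingers":80}
    - {"x":0,"y":0,"z":0,"roll":0,"fingers":80}
    - {"x":0,"y":0,"z":0,"roll":0,"fingers":80}
    - {"x":0,"y":0,"z":0,"roll":0,"fingers":80}
    - {"x":0,"y":0,"z":0,"roll":0,"fingers":80}

```text
t: 7.33
position: [444.5, -78.4, 45.6]
eef_rot: [0.0, 1.0, 0.025, 0.0]
contact_force: [-0.2, 0.9, -0.2]
finger_gap: 68.3
grip_force: 0.0
```

>>> send_rows:
  motion:
    - {"x":0,"y":0,"z":-1,"roll":0,"fingers":80}
    - {"x":0,"y":0,"z":-2,"roll":0,"fingers":80}
    - {"x":0,"y":0,"z":-2.5,"roll":0,"fingers":80}
    - {"x":0,"y":0,"z":-2.5,"roll":0,"fingers":80}
    - {"x":0,"y":-2,"z":0,"roll":0,"fingers":80}
    - {"x":0,"y":-2.5,"z":0,"roll":0,"fingers":80}
    - {"x":0,"y":-2.5,"z":0,"roll":0,"fingers":80}
    - {"x":0,"y":-3,"z":0,"roll":0,"fingers":80}
    - {"x":0,"y":-3,"z":0,"roll":0,"fingers":80}
    - {"x":0,"y":-3,"z":0,"roll":0,"fingers":80}

```text
t: 8.17
position: [436.1, 82.7, 126.2]
eef_rot: [-0.0, 1.0, 0.025, 0.0]
contact_force: [1.3, -0.1, 0.2]
finger_gap: 68.3
grip_force: 0.0
```

```bash
python3 - <<'E'
from lib import *
for c in("top","scene"):
    p,d=arm.camera(c); q=cloud(c,d).reshape(-1,3)
    for n,(x0,y0,x1,y1,z0,z1) in dict(stapler=(350,-140,540,-20,50,72),glue=(385,50,520,115,6,32)).items():
        k=(q[:,0]>x0)&(q[:,0]<x1)&(q[:,1]>y0)&(q[:,1]<y1)&(q[:,2]>z0)&(q[:,2]<z1); s=q[k]
        print(c,n,len(s),rect(s[:,:2]),"z95",np.percentile(s[:,2],95))
E
python3 go.py 451.1,81.3,80,2 451.1,81.3,13,2
```

```text
top stapler 840 [442.4 -77.2 150.5  31.9   2.7] z95 63.762015630292375
t 8.22 pos [436.2  86.2 126.2] yaw 2.89 gap 68.3 grip 0.0 F [-1.1  2.3 -0.7]
451.1,81.3,80,2 -> roll 0.016 then x,y,z cm [1.47 0.55 4.62]
451.1,81.3,13,2 -> roll 0.0 then x,y,z cm [0.  0.  6.7]Traceback (most recent call last):
  File "<stdin>", line 6, in <module>
    return _quantile_unchecked(
        a, q, axis, out, overwrite_input, method, keepdims, weights)
    return _ureduce(a,
                    func=_quantile_ureduce_func,
    ...<5 lines>...
                    overwrite_input=overwrite_input,
                    method=method)
    r = func(a, **kwargs)
    result = _quantile(arr,
                       quantiles=q,
    ...<2 lines>...
                       out=out,
                       weights=wgt)
    slices_having_nans = np.isnan(arr[-1, ...])
                                  ~~~^^^^^^^^^
IndexError: index -1 is out of bounds for axis 0 with size 0
```

>>> send_rows:
  motion:
    - {"x":0.8,"y":0.3,"z":2,"roll":0.016,"fingers":80}
    - {"x":0.7,"y":0.3,"z":2.6,"roll":0,"fingers":80}
    - {"x":0,"y":0,"z":2.5,"roll":0,"fingers":80}
    - {"x":0,"y":0,"z":2.2,"roll":0,"fingers":80}
    - {"x":0,"y":0,"z":1.5,"roll":0,"fingers":80}
    - {"x":0,"y":0,"z":0.4,"roll":0,"fingers":80}
    - {"x":0,"y":0,"z":0,"roll":0,"fingers":80}
    - {"x":0,"y":0,"z":0,"roll":0,"fingers":0}
    - {"x":0,"y":0,"z":0,"roll":0,"fingers":0}
    - {"x":0,"y":0,"z":0,"roll":0,"fingers":0}

```text
t: 9.05
position: [452.3, 76.2, 14.5]
eef_rot: [-0.0, 1.0, 0.017, 0.001]
contact_force: [0.3, 2.6, 0.4]
finger_gap: 32.4
grip_force: 0.6
```

>>> send_rows:
  motion:
    - {"x":0,"y":0,"z":0,"roll":0,"fingers":0}
    - {"x":0,"y":0,"z":0,"roll":0,"fingers":0}
    - {"x":0,"y":0,"z":0,"roll":0,"fingers":0}
    - {"x":0,"y":0,"z":0,"roll":0,"fingers":0}
    - {"x":0,"y":0,"z":0,"roll":0,"fingers":0}
    - {"x":0,"y":0,"z":0,"roll":0,"fingers":0}
    - {"x":0,"y":0,"z":0,"roll":0,"fingers":0}
    - {"x":0,"y":0,"z":0,"roll":0,"fingers":0}
    - {"x":0,"y":0,"z":0,"roll":0,"fingers":0}
    - {"x":0,"y":0,"z":0,"roll":0,"fingers":0}

```text
t: 9.88
position: [452.4, 76.2, 14.6]
eef_rot: [-0.0, 1.0, 0.017, 0.001]
contact_force: [-1.6, 0.1, 8.2]
finger_gap: 25.2
grip_force: 59.6
```

```bash
python3 go.py 451.1,81.3,13,2
```

```text
t 9.88 pos [452.4  76.2  14.6] yaw 1.93 gap 25.2 grip 59.6 F [-1.6  0.1  8.2]
451.1,81.3,13,2 -> roll -0.001 then x,y,z cm [-0.11 -0.51  0.16]
```

>>> send_rows:
  motion:
    - {"x":0,"y":0,"z":-2,"roll":0,"fingers":0}
    - {"x":0,"y":0,"z":-3,"roll":0,"fingers":0}
    - {"x":0,"y":0,"z":-3,"roll":0,"fingers":0}
    - {"x":0,"y":0,"z":-3,"roll":-0.016,"fingers":0}
    - {"x":-0.4,"y":2,"z":0,"roll":0,"fingers":0}
    - {"x":-0.4,"y":2.5,"z":0,"roll":0,"fingers":0}
    - {"x":-0.5,"y":2.5,"z":0,"roll":0,"fingers":0}
    - {"x":-0.5,"y":2.5,"z":0,"roll":0,"fingers":0}
    - {"x":-0.5,"y":2.5,"z":0,"roll":0,"fingers":0}
    - {"x":-0.5,"y":2.5,"z":0,"roll":0,"fingers":0}

```text
t: 10.72
position: [430.6, -71.2, 124.1]
eef_rot: [0.0, 1.0, 0.025, 0.001]
contact_force: [0.7, -0.2, -0.5]
finger_gap: 25.5
grip_force: 59.0
```

>>> send_rows:
  motion:
    - {"x":-0.5,"y":2.5,"z":0,"roll":0,"fingers":0}
    - {"x":-0.5,"y":2.5,"z":0,"roll":0,"fingers":0}
    - {"x":-0.5,"y":2.5,"z":0,"roll":0,"fingers":0}
    - {"x":-0.1,"y":2,"z":0,"roll":0,"fingers":0}
    - {"x":0,"y":0.7,"z":1,"roll":0,"fingers":0}
    - {"x":0,"y":0,"z":2,"roll":0,"fingers":0}
    - {"x":0,"y":0,"z":2,"roll":0,"fingers":0}
    - {"x":0,"y":0,"z":1,"roll":0,"fingers":0}
    - {"x":0,"y":0,"z":0,"roll":0,"fingers":0}
    - {"x":0,"y":0,"z":0,"roll":0,"fingers":0}

```text
t: 11.55
position: [419.5, -172.2, 63.0]
eef_rot: [-0.0, 1.0, 0.025, -0.001]
contact_force: [0.2, -1.0, -0.1]
finger_gap: 25.5
grip_force: 59.0
```

```bash
python3 go.py 420.7,-173,18.6,2.85
```

```text
t 11.55 pos [ 419.5 -172.2   63. ] yaw 2.88 gap 25.5 grip 59.0 F [ 0.2 -1.  -0.1]
420.7,-173,18.6,2.85 -> roll 0.001 then x,y,z cm [0.11 0.09 4.44]
```

>>> send_rows:
  motion:
    - {"x":0.1,"y":0.1,"z":1.5,"roll":0,"fingers":0}
    - {"x":0,"y":0,"z":1.5,"roll":0,"fingers":0}
    - {"x":0,"y":0,"z":1,"roll":0,"fingers":0}
    - {"x":0,"y":0,"z":0.4,"roll":0,"fingers":0}
    - {"x":0,"y":0,"z":0,"roll":0,"fingers":0}
    - {"x":0,"y":0,"z":0,"roll":0,"fingers":0}
    - {"x":0,"y":0,"z":0,"roll":0,"fingers":50}
    - {"x":0,"y":0,"z":0,"roll":0,"fingers":50}
    - {"x":0,"y":0,"z":0,"roll":0,"fingers":50}
    - {"x":0,"y":0,"z":0,"roll":0,"fingers":50}

```text
t: 12.38
position: [421.2, -173.9, 19.7]
eef_rot: [0.0, 1.0, 0.025, 0.0]
contact_force: [-0.9, -0.5, -0.9]
finger_gap: 42.5
grip_force: 0.0
```

>>> send_rows:
  motion:
    - {"x":0,"y":0,"z":0,"roll":0,"fingers":50}
    - {"x":0,"y":0,"z":-0.5,"roll":0,"fingers":50}
    - {"x":0,"y":0,"z":-1.5,"roll":0,"fingers":50}
    - {"x":0,"y":0,"z":-2.5,"roll":0,"fingers":50}
    - {"x":0,"y":0,"z":-3.5,"roll":0,"fingers":50}
    - {"x":0,"y":0,"z":-3,"roll":0.05,"fingers":50}
    - {"x":0,"y":0,"z":0,"roll":0.05,"fingers":50}
    - {"x":1.5,"y":-2.5,"z":0,"roll":0,"fingers":50}
    - {"x":1.5,"y":-3,"z":0,"roll":0,"fingers":50}
    - {"x":1.5,"y":-3,"z":0,"roll":0,"fingers":50}

```text
t: 13.22
position: [470.7, -90.6, 130.2]
eef_rot: [0.0, 1.0, -0.026, 0.001]
contact_force: [0.8, -1.1, -0.2]
finger_gap: 43.1
grip_force: 0.0
```

```bash
python3 go.py 628.5,193.5,100,-3
```

```text
t 13.22 pos [470.7 -90.6 130.2] yaw -3.0 gap 43.1 grip 0.0 F [ 0.8 -1.1 -0.2]
628.5,193.5,100,-3 -> roll -0.0 then x,y,z cm [ 14.27 -29.2    3.02]
```

>>> send_rows:
  motion:
    - {"x":1.7,"y":-3.4,"z":0,"roll":0,"fingers":80}
    - {"x":1.7,"y":-3.4,"z":0,"roll":0,"fingers":80}
    - {"x":1.7,"y":-3.4,"z":0,"roll":0,"fingers":80}
    - {"x":1.7,"y":-3.4,"z":0,"roll":0,"fingers":80}
    - {"x":1.7,"y":-3.4,"z":0,"roll":0,"fingers":80}
    - {"x":1.7,"y":-3.4,"z":0.5,"roll":0,"fingers":80}
    - {"x":1.7,"y":-3.4,"z":0.5,"roll":0,"fingers":80}
    - {"x":1.5,"y":-3,"z":1,"roll":0,"fingers":80}
    - {"x":0.7,"y":-2,"z":1,"roll":0,"fingers":80}
    - {"x":0,"y":0,"z":0,"roll":0,"fingers":80}

```text
t: 14.05
position: [626.0, 193.2, 97.9]
eef_rot: [-0.0, 1.0, -0.024, -0.0]
contact_force: [-0.5, -0.1, 0.4]
finger_gap: 68.8
grip_force: 0.0
```

```bash
python3 - <<'E'
from lib import *
p,d=arm.camera("top"); q=cloud("top",d).reshape(-1,3)
for n,(x0,y0,x1,y1,z0,z1) in dict(glue=(365,-198,480,-145,16,40)).items():
    k=(q[:,0]>x0)&(q[:,0]<x1)&(q[:,1]>y0)&(q[:,1]<y1)&(q[:,2]>z0)&(q[:,2]<z1); s=q[k]
    print(n,len(s),rect(s[:,:2]),"z95",np.percentile(s[:,2],95))
E
python3 go.py 628.5,193.5,12,-3
```

```text
glue 415 [ 420.2 -173.4   94.2   26.4    3.3] z95 30.774437272514998
t 14.1 pos [625.1 191.3  98.3] yaw -2.72 gap 68.4 grip 0.0 F [-1.7 -0.8 -0.5]
628.5,193.5,12,-3 -> roll 0.005 then x,y,z cm [ 0.33 -0.24  8.63]
```

>>> send_rows:
  motion:
    - {"x":0.3,"y":-0.1,"z":2,"roll":0,"fingers":80}
    - {"x":0,"y":0,"z":2.5,"roll":0,"fingers":80}
    - {"x":0,"y":0,"z":2.2,"roll":0,"fingers":80}
    - {"x":0,"y":0,"z":1.5,"roll":0,"fingers":80}
    - {"x":0,"y":0,"z":0.4,"roll":0,"fingers":80}
    - {"x":0,"y":0,"z":0,"roll":0,"fingers":80}
    - {"x":0,"y":0,"z":0,"roll":0,"fingers":0}
    - {"x":0,"y":0,"z":0,"roll":0,"fingers":0}
    - {"x":0,"y":0,"z":0,"roll":0,"fingers":0}
    - {"x":0,"y":0,"z":0,"roll":0,"fingers":0}

```text
t: 14.93
position: [629.2, 190.5, 14.5]
eef_rot: [-0.0, 1.0, -0.025, 0.001]
contact_force: [0.1, 0.4, 0.0]
finger_gap: 20.2
grip_force: 0.0
```

>>> send_rows:
  motion:
    - {"x":0,"y":0,"z":0,"roll":0,"fingers":0}
    - {"x":0,"y":0,"z":0,"roll":0,"fingers":0}
    - {"x":0,"y":0,"z":0,"roll":0,"fingers":0}
    - {"x":0,"y":0,"z":0,"roll":0,"fingers":0}
    - {"x":0,"y":0,"z":0,"roll":0,"fingers":0}
    - {"x":0,"y":0,"z":0,"roll":0,"fingers":0}
    - {"x":0,"y":0,"z":0,"roll":0,"fingers":0}
    - {"x":0,"y":0,"z":0,"roll":0,"fingers":0}
    - {"x":0,"y":0,"z":0,"roll":0,"fingers":0}
    - {"x":0,"y":0,"z":0,"roll":0,"fingers":0}

```text
t: 15.77
position: [629.1, 190.6, 14.7]
eef_rot: [-0.0, 1.0, -0.025, 0.001]
contact_force: [-0.4, -1.3, 5.5]
finger_gap: 12.9
grip_force: 58.7
```

```bash
python3 go.py 628.5,193.5,12,-3 628.5,193.5,120,2.85 450.7,-248.6,120,2.85
```

```text
t 15.77 pos [629.1 190.6  14.7] yaw -2.86 gap 12.9 grip 58.7 F [-0.4 -1.3  5.5]
628.5,193.5,12,-3 -> roll 0.002 then x,y,z cm [-0.08 -0.29  0.27]
628.5,193.5,120,2.85 -> roll -0.102 then x,y,z cm [  0.    0.  -10.8]
450.7,-248.6,120,2.85 -> roll 0.0 then x,y,z cm [-19.96  43.27  -0.  ]
```

>>> send_rows:
  motion:
    - {"x":0,"y":0,"z":-1.5,"roll":0,"fingers":0}
    - {"x":0,"y":0,"z":-3,"roll":0,"fingers":0}
    - {"x":0,"y":0,"z":-3.5,"roll":-0.05,"fingers":0}
    - {"x":0,"y":0,"z":-3,"roll":-0.05,"fingers":0}
    - {"x":-1.1,"y":2.4,"z":0,"roll":0,"fingers":0}
    - {"x":-1.6,"y":3.4,"z":0,"roll":0,"fingers":0}
    - {"x":-1.6,"y":3.4,"z":0,"roll":0,"fingers":0}
    - {"x":-1.6,"y":3.4,"z":0,"roll":0,"fingers":0}
    - {"x":-1.6,"y":3.4,"z":0,"roll":0,"fingers":0}
    - {"x":-1.6,"y":3.4,"z":0,"roll":0,"fingers":0}

```text
t: 16.6
position: [546.6, -9.3, 124.6]
eef_rot: [0.0, 1.0, 0.025, 0.001]
contact_force: [0.3, -0.5, -0.1]
finger_gap: 13.1
grip_force: 58.9
```

>>> send_rows:
  motion:
    - {"x":-1.6,"y":3.4,"z":0,"roll":0,"fingers":0}
    - {"x":-1.6,"y":3.4,"z":0,"roll":0,"fingers":0}
    - {"x":-1.6,"y":3.4,"z":0,"roll":0,"fingers":0}
    - {"x":-1.6,"y":3.4,"z":0,"roll":0,"fingers":0}
    - {"x":-1.6,"y":3.4,"z":0,"roll":0,"fingers":0}
    - {"x":-1.6,"y":3.4,"z":0,"roll":0,"fingers":0}
    - {"x":-1.2,"y":2.8,"z":1,"roll":0,"fingers":0}
    - {"x":0,"y":0.4,"z":2,"roll":0,"fingers":0}
    - {"x":0,"y":0,"z":2,"roll":0,"fingers":0}
    - {"x":0,"y":0,"z":0,"roll":0,"fingers":0}

```text
t: 17.43
position: [449.3, -249.0, 71.7]
eef_rot: [-0.001, 1.0, 0.024, -0.002]
contact_force: [-0.7, 1.1, -0.7]
finger_gap: 12.5
grip_force: 58.9
```

```bash
python3 go.py 451.3,-248.6,18.7,2.85
```

```text
t 17.43 pos [ 449.3 -249.    71.7] yaw 2.75 gap 12.5 grip 58.9 F [-0.7  1.1 -0.7]
451.3,-248.6,18.7,2.85 -> roll -0.002 then x,y,z cm [ 0.2  -0.03  5.3 ]
```

>>> send_rows:
  motion:
    - {"x":0.1,"y":0,"z":1.5,"roll":0,"fingers":0}
    - {"x":0,"y":0,"z":1.8,"roll":0,"fingers":0}
    - {"x":0,"y":0,"z":1.3,"roll":0,"fingers":0}
    - {"x":0,"y":0,"z":0.6,"roll":0,"fingers":0}
    - {"x":0,"y":0,"z":0,"roll":0,"fingers":0}
    - {"x":0,"y":0,"z":0,"roll":0,"fingers":0}
    - {"x":0,"y":0,"z":0,"roll":0,"fingers":35}
    - {"x":0,"y":0,"z":0,"roll":0,"fingers":35}
    - {"x":0,"y":0,"z":0,"roll":0,"fingers":35}
    - {"x":0,"y":0,"z":0,"roll":0,"fingers":35}

```text
t: 18.27
position: [452.4, -249.2, 21.9]
eef_rot: [0.0, 1.0, 0.025, 0.0]
contact_force: [0.7, -0.2, -0.7]
finger_gap: 29.9
grip_force: 0.0
```

>>> send_rows:
  motion:
    - {"x":0,"y":0,"z":0,"roll":0,"fingers":35}
    - {"x":0,"y":0,"z":-0.5,"roll":0,"fingers":35}
    - {"x":0,"y":0,"z":-1.5,"roll":0,"fingers":35}
    - {"x":0,"y":0,"z":-3,"roll":0,"fingers":35}
    - {"x":0,"y":0,"z":-3.5,"roll":0,"fingers":35}
    - {"x":0,"y":0,"z":-3,"roll":0.09,"fingers":35}
    - {"x":0,"y":0,"z":0,"roll":0.09,"fingers":35}
    - {"x":0,"y":0,"z":0,"roll":0.085,"fingers":35}
    - {"x":0.5,"y":-3,"z":0,"roll":0,"fingers":80}
    - {"x":0.5,"y":-3,"z":0,"roll":0,"fingers":80}

```text
t: 19.1
position: [474.8, -192.9, 137.1]
eef_rot: [0.0, 0.994, -0.109, 0.001]
contact_force: [-0.9, -0.3, -0.2]
finger_gap: 53.0
grip_force: 0.0
```

```bash
python3 go.py 447,190.5,90,-12.3
```

```text
t 19.1 pos [ 474.8 -192.9  137.1] yaw -12.54 gap 53.0 grip 0.0 F [-0.9 -0.3 -0.2]
447,190.5,90,-12.3 -> roll -0.004 then x,y,z cm [-10.88 -36.87   4.71]
```

>>> send_rows:
  motion:
    - {"x":-1,"y":-3.5,"z":0,"roll":0,"fingers":80}
    - {"x":-1,"y":-3.5,"z":0,"roll":0,"fingers":80}
    - {"x":-1,"y":-3.5,"z":0,"roll":0,"fingers":80}
    - {"x":-1,"y":-3.5,"z":0,"roll":0,"fingers":80}
    - {"x":-1,"y":-3.5,"z":0,"roll":0,"fingers":80}
    - {"x":-1,"y":-3.5,"z":0,"roll":0,"fingers":80}
    - {"x":-1,"y":-3.5,"z":0.5,"roll":0,"fingers":80}
    - {"x":-1,"y":-3.5,"z":1,"roll":0,"fingers":80}
    - {"x":-1,"y":-3.5,"z":1,"roll":0,"fingers":80}
    - {"x":-1,"y":-3.2,"z":1,"roll":0,"fingers":80}

```text
t: 19.93
position: [451.0, 169.9, 101.5]
eef_rot: [-0.0, 0.994, -0.107, 0.001]
contact_force: [0.3, -0.5, -0.0]
finger_gap: 67.9
grip_force: 0.0
```

>>> send_rows:
  motion:
    - {"x":-0.7,"y":-1.8,"z":0.5,"roll":0,"fingers":80}
    - {"x":0,"y":0,"z":1,"roll":0,"fingers":80}
    - {"x":0,"y":0,"z":0,"roll":0,"fingers":80}
    - {"x":0,"y":0,"z":0,"roll":0,"fingers":80}
    - {"x":0,"y":0,"z":0,"roll":0,"fingers":80}
    - {"x":0,"y":0,"z":0,"roll":0,"fingers":80}
    - {"x":0,"y":0,"z":0,"roll":0,"fingers":80}
    - {"x":0,"y":0,"z":0,"roll":0,"fingers":80}
    - {"x":0,"y":0,"z":0,"roll":0,"fingers":80}
    - {"x":0,"y":0,"z":0,"roll":0,"fingers":80}

```text
t: 20.77
position: [448.3, 186.7, 86.5]
eef_rot: [-0.0, 0.994, -0.108, 0.0]
contact_force: [0.1, 0.3, -0.8]
finger_gap: 68.5
grip_force: 0.0
```

```bash
python3 - <<'E'
from lib import *
p,d=arm.camera("top"); cv2.imwrite("pics/top1.png",cv2.resize(p[95:305,140:440],None,fx=2.66,fy=2.66,interpolation=cv2.INTER_CUBIC)); q=cloud("top",d).reshape(-1,3)
for n,(x0,y0,x1,y1,z0,z1) in dict(glue=(365,-198,480,-145,16,40),marker=(370,-272,530,-220,8,30)).items():
    k=(q[:,0]>x0)&(q[:,0]<x1)&(q[:,1]>y0)&(q[:,1]<y1)&(q[:,2]>z0)&(q[:,2]<z1); s=q[k]
    print(n,len(s),rect(s[:,:2]),"z95",np.percentile(s[:,2],95))
E
python3 go.py 447,190.5,11,-12.3
```

```text
glue 414 [ 420.  -172.8   93.8   27.3    2.1] z95 30.366395950918076
marker 340 [ 451.3 -242.8  132.6   41.7   11.1] z95 20.103432493828155
t 20.82 pos [448.2 186.8  86.5] yaw -12.35 gap 68.3 grip 0.0 F [ 0.3 -0.5  0. ]
447,190.5,11,-12.3 -> roll -0.001 then x,y,z cm [-0.2  -0.34  7.55]
```

View pics/top1.png

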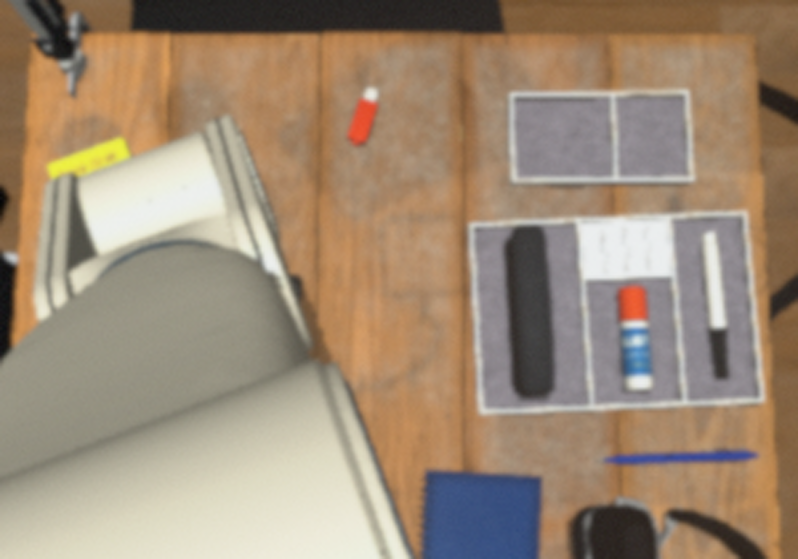

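The top view shows the stapler (530,310), glue stick (634,337) and marker (716,303) each in its bay and in line. The arm stands over the board.

>>> send_rows:
  motion:
    - {"x":-0.2,"y":-0.3,"z":2,"roll":0,"fingers":60}
    - {"x":0,"y":0,"z":2,"roll":0,"fingers":60}
    - {"x":0,"y":0,"z":1.8,"roll":0,"fingers":60}
    - {"x":0,"y":0,"z":1,"roll":0,"fingers":60}
    - {"x":0,"y":0,"z":0.6,"roll":0,"fingers":60}
    - {"x":0,"y":0,"z":0.1,"roll":0,"fingers":60}
    - {"x":0,"y":0,"z":0,"roll":0,"fingers":60}
    - {"x":0,"y":0,"z":0,"roll":0,"fingers":60}
    - {"x":0,"y":0,"z":0,"roll":0,"fingers":60}
    - {"x":0,"y":0,"z":0,"roll":0,"fingers":60}

```text
t: 21.65
position: [447.3, 190.5, 12.0]
eef_rot: [-0.0, 0.994, -0.107, 0.001]
contact_force: [0.6, 0.9, 0.2]
finger_gap: 51.4
grip_force: 0.0
```

```bash
python3 go.py 447,190.5,11,-12.3
```

```text
t 21.65 pos [447.3 190.5  12. ] yaw -12.33 gap 51.4 grip 0.0 F [0.6 0.9 0.2]
447,190.5,11,-12.3 -> roll -0.001 then x,y,z cm [-0.03  0.    0.1 ]
```

>>> send_rows:
  motion:
    - {"x":0,"y":0,"z":0.15,"roll":0,"fingers":60}
    - {"x":0,"y":0,"z":0,"roll":0,"fingers":0}
    - {"x":0,"y":0,"z":0,"roll":0,"fingers":0}
    - {"x":0,"y":0,"z":0,"roll":0,"fingers":0}
    - {"x":0,"y":0,"z":0,"roll":0,"fingers":0}
    - {"x":0,"y":0,"z":0,"roll":0,"fingers":0}
    - {"x":0,"y":0,"z":0,"roll":0,"fingers":0}
    - {"x":0,"y":0,"z":0,"roll":0,"fingers":0}
    - {"x":0,"y":0,"z":0,"roll":0,"fingers":0}
    - {"x":0,"y":0,"z":0,"roll":0,"fingers":0}

```text
t: 22.48
position: [447.4, 190.5, 11.0]
eef_rot: [-0.0, 0.994, -0.107, 0.001]
contact_force: [-1.6, -0.5, 14.5]
finger_gap: 26.7
grip_force: 60.5
```

```bash
python3 go.py 447,190.5,120,-12.3
```

```text
t 22.48 pos [447.4 190.5  11. ] yaw -12.33 gap 26.7 grip 60.5 F [-1.6 -0.5 14.5]
447,190.5,120,-12.3 -> roll -0.001 then x,y,z cm [-4.00e-02  1.00e-02 -1.09e+01]
```

>>> send_rows:
  motion:
    - {"x":0,"y":0,"z":-1,"roll":0,"fingers":0}
    - {"x":0,"y":0,"z":-2,"roll":0,"fingers":0}
    - {"x":0,"y":0,"z":-3,"roll":0,"fingers":0}
    - {"x":0,"y":0,"z":-2,"roll":-0.079,"fingers":0}
    - {"x":0,"y":0,"z":0,"roll":-0.08,"fingers":0}
    - {"x":0,"y":0,"z":0,"roll":-0.07,"fingers":0}
    - {"x":1,"y":2,"z":0,"roll":0,"fingers":0}
    - {"x":1.5,"y":2.8,"z":0,"roll":0,"fingers":0}
    - {"x":1.5,"y":2.8,"z":0,"roll":0,"fingers":0}
    - {"x":1.5,"y":2.8,"z":0,"roll":0,"fingers":0}

```text
t: 23.32
position: [503.5, 86.1, 90.3]
eef_rot: [-0.0, 1.0, 0.007, 0.0]
contact_force: [-0.1, 0.8, -0.2]
finger_gap: 26.4
grip_force: 59.6
```

>>> send_rows:
  motion:
    - {"x":1.5,"y":2.8,"z":0,"roll":0,"fingers":0}
    - {"x":1.5,"y":2.8,"z":0,"roll":0,"fingers":0}
    - {"x":1.5,"y":2.8,"z":0,"roll":0,"fingers":0}
    - {"x":1.5,"y":2.8,"z":0,"roll":0,"fingers":0}
    - {"x":1.5,"y":2.8,"z":0,"roll":0,"fingers":0}
    - {"x":1.5,"y":2.8,"z":0,"roll":0,"fingers":0}
    - {"x":1.1,"y":2.2,"z":0,"roll":0,"fingers":0}
    - {"x":0.3,"y":1,"z":1,"roll":0,"fingers":0}
    - {"x":0,"y":0,"z":2,"roll":0,"fingers":0}
    - {"x":0,"y":0,"z":0,"roll":0,"fingers":0}

```text
t: 24.15
position: [607.2, -111.5, 56.6]
eef_rot: [-0.001, 1.0, 0.006, -0.003]
contact_force: [-1.6, 0.0, -1.1]
finger_gap: 26.3
grip_force: 59.6
```

```bash
python3 go.py 611.9,-112.8,14.5,0.8; python3 - <<'E'
from lib import *
p,d=arm.camera("scene"); cv2.imwrite("pics/scene1.png",cv2.resize(p[110:260,200:420],None,fx=3.6,fy=3.6,interpolation=cv2.INTER_CUBIC))
E
```

```text
t 24.15 pos [ 607.2 -111.5   56.6] yaw 0.72 gap 26.3 grip 59.6 F [-1.6  0.  -1.1]
611.9,-112.8,14.5,0.8 -> roll -0.001 then x,y,z cm [0.46 0.14 4.21]
```

View pics/scene1.png

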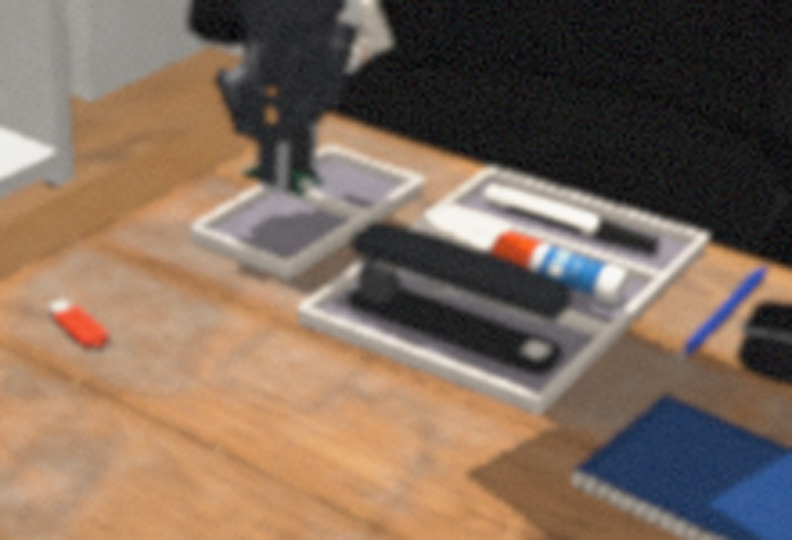

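The scene view shows the board held between the fingertips (280,175) above the demo tray. The stapler, glue stick and marker sit upright in their bays.

>>> send_rows:
  motion:
    - {"x":0.3,"y":0.1,"z":1.3,"roll":0,"fingers":0}
    - {"x":0,"y":0,"z":1.3,"roll":0,"fingers":0}
    - {"x":0,"y":0,"z":0.9,"roll":0,"fingers":0}
    - {"x":0,"y":0,"z":0.4,"roll":0,"fingers":0}
    - {"x":0,"y":0,"z":0,"roll":0,"fingers":0}
    - {"x":0,"y":0,"z":0,"roll":0,"fingers":0}
    - {"x":0,"y":0,"z":0,"roll":0,"fingers":0}
    - {"x":0,"y":0,"z":0,"roll":0,"fingers":0}
    - {"x":0,"y":0,"z":0,"roll":0,"fingers":0}
    - {"x":0,"y":0,"z":0,"roll":0,"fingers":0}

```text
t: 25.03
position: [613.3, -112.6, 21.3]
eef_rot: [0.0, 1.0, 0.007, 0.0]
contact_force: [0.3, 0.2, -1.0]
finger_gap: 26.6
grip_force: 59.6
```

```bash
python3 go.py 611.9,-112.8,14.5,0.8
```

```text
t 25.03 pos [ 613.3 -112.6   21.3] yaw 0.79 gap 26.6 grip 59.6 F [ 0.3  0.2 -1. ]
611.9,-112.8,14.5,0.8 -> roll -0.0 then x,y,z cm [-0.14  0.02  0.68]
```

>>> send_rows:
  motion:
    - {"x":-0.1,"y":0,"z":0.3,"roll":0,"fingers":0}
    - {"x":0,"y":0,"z":0.2,"roll":0,"fingers":0}
    - {"x":0,"y":0,"z":0.1,"roll":0,"fingers":0}
    - {"x":0,"y":0,"z":0,"roll":0,"fingers":0}
    - {"x":0,"y":0,"z":0,"roll":0,"fingers":45}
    - {"x":0,"y":0,"z":0,"roll":0,"fingers":55}
    - {"x":0,"y":0,"z":0,"roll":0,"fingers":55}
    - {"x":0,"y":0,"z":0,"roll":0,"fingers":55}
    - {"x":0,"y":0,"z":0,"roll":0,"fingers":55}
    - {"x":0,"y":0,"z":0,"roll":0,"fingers":55}

```text
t: 25.87
position: [612.0, -112.5, 14.9]
eef_rot: [0.0, 1.0, 0.007, 0.0]
contact_force: [0.1, 0.0, 0.5]
finger_gap: 47.1
grip_force: 0.0
```

>>> send_rows:
  motion:
    - {"x":0,"y":0,"z":-0.5,"roll":0,"fingers":55}
    - {"x":0,"y":0,"z":-1.5,"roll":0,"fingers":55}
    - {"x":0,"y":0,"z":-2.5,"roll":0,"fingers":55}
    - {"x":0,"y":0,"z":-2.5,"roll":0.095,"fingers":55}
    - {"x":0,"y":0,"z":0,"roll":0.095,"fingers":60}
    - {"x":0,"y":0,"z":0,"roll":0.094,"fingers":60}
    - {"x":0,"y":0,"z":0,"roll":0,"fingers":60}
    - {"x":0,"y":0,"z":0,"roll":0,"fingers":60}
    - {"x":0,"y":-3,"z":0,"roll":0,"fingers":60}
    - {"x":0,"y":-3.5,"z":0,"roll":0,"fingers":60}

```text
t: 26.7
position: [629.1, -51.0, 85.1]
eef_rot: [0.0, 0.991, -0.135, -0.0]
contact_force: [0.1, 0.2, -0.3]
finger_gap: 51.0
grip_force: 0.0
```

```bash
python3 go.py 633.3,76.2,80,-15.5
```

```text
t 26.7 pos [629.1 -51.   85.1] yaw -15.51 gap 51.0 grip 0.0 F [ 0.1  0.2 -0.3]
633.3,76.2,80,-15.5 -> roll -0.0 then x,y,z cm [ -2.99 -12.37   0.51]
```

>>> send_rows:
  motion:
    - {"x":-0.7,"y":-3,"z":0.2,"roll":0,"fingers":60}
    - {"x":-0.8,"y":-3,"z":0.2,"roll":0,"fingers":60}
    - {"x":-0.8,"y":-3,"z":1,"roll":0,"fingers":60}
    - {"x":-0.7,"y":-2.4,"z":2,"roll":0,"fingers":60}
    - {"x":0,"y":-0.5,"z":2,"roll":0,"fingers":60}
    - {"x":0,"y":0,"z":0.5,"roll":0,"fingers":60}
    - {"x":0,"y":0,"z":0,"roll":0,"fingers":60}
    - {"x":0,"y":0,"z":0,"roll":0,"fingers":60}
    - {"x":0,"y":0,"z":0,"roll":0,"fingers":60}
    - {"x":0,"y":0,"z":0,"roll":0,"fingers":60}

```text
t: 27.53
position: [633.0, 71.9, 27.1]
eef_rot: [-0.0, 0.991, -0.135, 0.001]
contact_force: [0.7, 0.4, 0.0]
finger_gap: 51.2
grip_force: 0.0
```

```bash
python3 - <<'E'
from lib import *
p,d=arm.camera("top"); q=cloud("top",d).reshape(-1,3)
for n,(x0,y0,x1,y1,z0,z1) in dict(marker=(372,-268,522,-220,9,30),board=(576,-150,648,-77,6,20)).items():
    k=(q[:,0]>x0)&(q[:,0]<x1)&(q[:,1]>y0)&(q[:,1]<y1)&(q[:,2]>z0)&(q[:,2]<z1); s=q[k]
    e,v=np.linalg.eigh(np.cov(s[:,:2].T))
    print(n,len(s),rect(s[:,:2]),"pca",np.degrees(np.arctan(v[1,1]/v[0,1])),"z95",np.percentile(s[:,2],95))
E
python3 go.py 633.3,76.2,10,-15.5
```

```text
marker 336 [ 451.9 -248.6  135.1   16.     3.5] pca 3.243319612009252 z95 20.663722496209175
t 27.58 pos [633.  72.  27.] yaw -15.54 gap 51.2 grip 0.0 F [-0.1  0.6  0.8]
633.3,76.2,10,-15.5 -> roll -0.001 then x,y,z cm [-0.08 -0.42  1.7 ]
  avg = a.mean(axis, **keepdims_kw)
  ret = um.true_divide(
<stdin>:5: RuntimeWarning: Degrees of freedom <= 0 for slice
  c *= np.true_divide(1, fact)
  c *= np.true_divide(1, fact)
Traceback (most recent call last):
IndexError: index -1 is out of bounds for axis 0 with size 0
```

>>> send_rows:
  motion:
    - {"x":-0.1,"y":-0.4,"z":0.5,"roll":0,"fingers":60}
    - {"x":0,"y":0,"z":0.5,"roll":0,"fingers":60}
    - {"x":0,"y":0,"z":0.5,"roll":0,"fingers":60}
    - {"x":0,"y":0,"z":0,"roll":0,"fingers":60}
    - {"x":0,"y":0,"z":0,"roll":0,"fingers":0}
    - {"x":0,"y":0,"z":0,"roll":0,"fingers":0}
    - {"x":0,"y":0,"z":0,"roll":0,"fingers":0}
    - {"x":0,"y":0,"z":0,"roll":0,"fingers":0}
    - {"x":0,"y":0,"z":0,"roll":0,"fingers":0}
    - {"x":0,"y":0,"z":0,"roll":0,"fingers":0}

```text
t: 28.42
position: [632.9, 77.1, 11.5]
eef_rot: [-0.0, 0.991, -0.135, 0.001]
contact_force: [0.2, 0.9, 4.6]
finger_gap: 16.9
grip_force: 60.5
```

```bash
python3 go.py 633.3,76.2,12,-15.5
```

```text
t 28.42 pos [632.9  77.1  11.5] yaw -15.48 gap 16.9 grip 60.5 F [0.2 0.9 4.6]
633.3,76.2,12,-15.5 -> roll 0.0 then x,y,z cm [ 0.06  0.07 -0.05]
```

>>> send_rows:
  motion:
    - {"x":0,"y":0,"z":-1,"roll":0,"fingers":0}
    - {"x":0,"y":0,"z":-2.5,"roll":0,"fingers":0}
    - {"x":0,"y":0,"z":-3,"roll":-0.094,"fingers":0}
    - {"x":0,"y":0,"z":-1,"roll":-0.095,"fingers":0}
    - {"x":0,"y":0,"z":0,"roll":-0.095,"fingers":0}
    - {"x":-0.2,"y":2,"z":0,"roll":0,"fingers":0}
    - {"x":-0.3,"y":3,"z":0,"roll":0,"fingers":0}
    - {"x":-0.3,"y":3,"z":0,"roll":0,"fingers":0}
    - {"x":-0.3,"y":3,"z":0,"roll":0,"fingers":0}
    - {"x":-0.3,"y":3,"z":0,"roll":0,"fingers":0}

```text
t: 29.25
position: [619.8, -64.4, 86.3]
eef_rot: [0.0, 1.0, 0.007, 0.0]
contact_force: [0.1, 0.1, 0.7]
finger_gap: 16.9
grip_force: 59.2
```

>>> send_rows:
  motion:
    - {"x":-0.3,"y":3,"z":0,"roll":0,"fingers":0}
    - {"x":-0.3,"y":3,"z":0,"roll":0,"fingers":0}
    - {"x":-0.3,"y":3,"z":0,"roll":0,"fingers":0}
    - {"x":-0.1,"y":2.5,"z":0,"roll":0,"fingers":0}
    - {"x":0,"y":1.7,"z":0,"roll":0,"fingers":0}
    - {"x":0,"y":0,"z":2,"roll":0,"fingers":0}
    - {"x":0,"y":0,"z":1.5,"roll":0,"fingers":0}
    - {"x":0,"y":0,"z":0,"roll":0,"fingers":0}
    - {"x":0,"y":0,"z":0,"roll":0,"fingers":0}
    - {"x":0,"y":0,"z":0,"roll":0,"fingers":0}

```text
t: 30.08
position: [612.1, -194.6, 50.9]
eef_rot: [-0.0, 1.0, 0.007, -0.0]
contact_force: [0.2, 0.4, -0.6]
finger_gap: 16.9
grip_force: 59.2
```

```bash
python3 go.py 612.7,-195.3,15.5,0.8
```

```text
t 30.08 pos [ 612.1 -194.6   50.9] yaw 0.85 gap 16.9 grip 59.2 F [ 0.2  0.4 -0.6]
612.7,-195.3,15.5,0.8 -> roll 0.001 then x,y,z cm [0.06 0.07 3.54]
```

>>> send_rows:
  motion:
    - {"x":0,"y":0,"z":1.3,"roll":0,"fingers":0}
    - {"x":0,"y":0,"z":1.2,"roll":0,"fingers":0}
    - {"x":0,"y":0,"z":0.6,"roll":0,"fingers":0}
    - {"x":0,"y":0,"z":0.4,"roll":0,"fingers":0}
    - {"x":0,"y":0,"z":0,"roll":0,"fingers":0}
    - {"x":0,"y":0,"z":0,"roll":0,"fingers":0}
    - {"x":0,"y":0,"z":0,"roll":0,"fingers":0}
    - {"x":0,"y":0,"z":0,"roll":0,"fingers":36}
    - {"x":0,"y":0,"z":0,"roll":0,"fingers":36}
    - {"x":0,"y":0,"z":0,"roll":0,"fingers":36}

```text
t: 30.92
position: [612.1, -195.4, 15.9]
eef_rot: [0.0, 1.0, 0.007, 0.0]
contact_force: [0.1, 0.7, -0.6]
finger_gap: 30.7
grip_force: 0.0
```

>>> send_rows:
  motion:
    - {"x":0,"y":0,"z":0,"roll":0,"fingers":36}
    - {"x":0,"y":0,"z":-0.5,"roll":0,"fingers":36}
    - {"x":0,"y":0,"z":-1.5,"roll":0,"fingers":36}
    - {"x":0,"y":0,"z":-3,"roll":0,"fingers":36}
    - {"x":0,"y":0,"z":-3.5,"roll":0,"fingers":36}
    - {"x":0,"y":0,"z":-3.5,"roll":0,"fingers":36}
    - {"x":0,"y":-3,"z":0,"roll":0,"fingers":36}
    - {"x":0,"y":-3.7,"z":0,"roll":0,"fingers":36}
    - {"x":0,"y":-3.7,"z":0,"roll":0,"fingers":36}
    - {"x":0,"y":-3.7,"z":0,"roll":0,"fingers":36}

```text
t: 31.75
position: [610.3, -53.3, 137.8]
eef_rot: [0.0, 1.0, 0.006, 0.001]
contact_force: [-0.6, -0.5, 0.5]
finger_gap: 30.8
grip_force: 0.0
```

>>> send_rows:
  motion:
    - {"x":0,"y":-3.7,"z":0,"roll":0,"fingers":36}
    - {"x":0,"y":-3.7,"z":0,"roll":0,"fingers":36}
    - {"x":0,"y":-3.7,"z":0,"roll":0,"fingers":36}
    - {"x":0,"y":-3.7,"z":0,"roll":0,"fingers":36}
    - {"x":0,"y":-3.7,"z":0,"roll":0,"fingers":36}
    - {"x":0,"y":-3.7,"z":0,"roll":0,"fingers":36}
    - {"x":0,"y":-3.7,"z":0,"roll":0,"fingers":36}
    - {"x":0,"y":-3,"z":0,"roll":0,"fingers":36}
    - {"x":0,"y":0,"z":0,"roll":0,"fingers":36}
    - {"x":0,"y":0,"z":0,"roll":0,"fingers":36}

```text
t: 32.58
position: [606.1, 236.4, 137.1]
eef_rot: [-0.0, 1.0, 0.008, 0.001]
contact_force: [0.7, -0.6, 0.6]
finger_gap: 30.7
grip_force: 0.0
```

```bash
python3 - <<'E'
from lib import *
p,d=arm.camera("top"); q=cloud("top",d).reshape(-1,3)
cv2.imwrite("pics/top2.png",cv2.resize(p[95:305,140:440],None,fx=2.66,fy=2.66,interpolation=cv2.INTER_CUBIC))
p2,_=arm.camera("scene"); cv2.imwrite("pics/scene2.png",cv2.resize(p2[130:350,110:410],None,fx=2.66,fy=2.66,interpolation=cv2.INTER_CUBIC))
for n,(x0,y0,x1,y1,z0,z1) in dict(stapler=(350,-140,540,-20,50,72),glue=(365,-198,480,-145,16,40),marker=(372,-268,522,-220,9,30),board=(576,-150,648,-77,6,20),mem=(576,-222,648,-170,7,20)).items():
    k=(q[:,0]>x0)&(q[:,0]<x1)&(q[:,1]>y0)&(q[:,1]<y1)&(q[:,2]>z0)&(q[:,2]<z1); s=q[k]
    if len(s)>5: print(n,len(s),rect(s[:,:2]),"z95",np.percentile(s[:,2],95).round(1))
E
python3 go.py
```

```text
stapler 838 [442.7 -77.1 151.1  31.7   3.1] z95 64.1
glue 414 [ 420.3 -172.9   94.    26.2    2. ] z95 30.7
marker 335 [ 452.  -244.6  134.7   30.5   -3.2] z95 20.0
board 132 [ 610.8 -111.2   69.9   60.    -3.5] z95 11.2
mem 158 [ 609.  -191.4   63.1   34.7   11.8] z95 14.2
t 32.68 pos [606.1 234.1 136.6] yaw 0.8 gap 30.7 grip 0.0 F [ 0.  -0.   0.2]
```

View pics/top2.png

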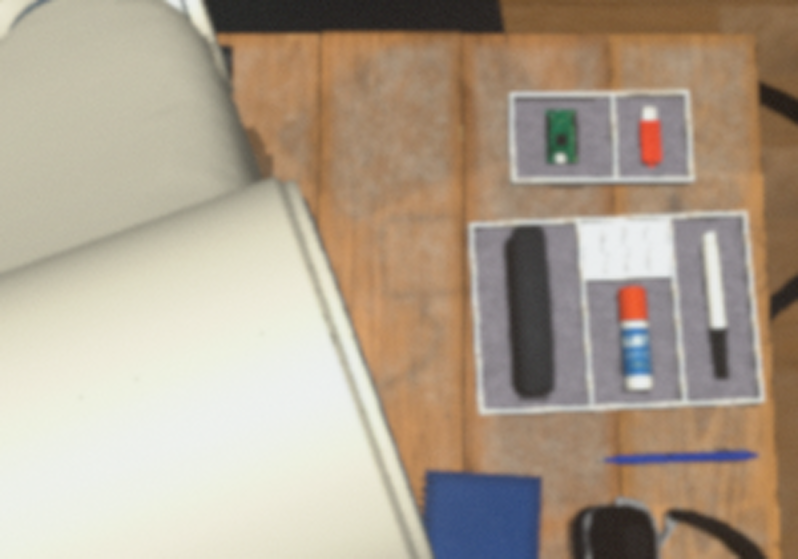

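View pics/scene2.png

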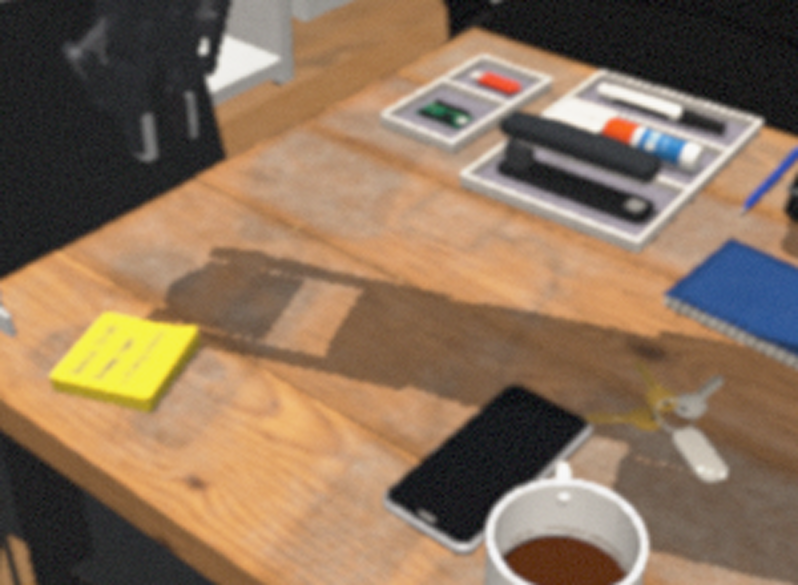

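Both views show every item upright, centred and in line in its bay: board (562,136), memory stick (651,135), stapler (530,310), glue stick (634,337) and marker (716,303). The sticky pad, phone and ballpoint are where they were, and the arm is clear.

```bash
python3 -c "
from station import arm; print(arm.sign_off())"
```

```text
the job is handed in; nothing more can be done
None
```

Both kits are made up as asked and the job is handed in after about 33 s of robot time; the stapler sits about 3 mm off the middle of its bay, and the sticky notes, phone and ballpoint stayed put.

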